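# Gauge the corner of a griddle frame with radius leaves

### The arm

A 7-joint arm with a two-finger parallel gripper is mounted at the origin on the work surface. World frame = base frame: x ahead of the robot, y to its left, z up, the work surface at z = 0. Lengths are in m, angles in rad, forces in N, time in s.
With the tool pointing down it reaches from about 0.425 to 0.875 m from the base axis. Payload 4.7 kg.
Tool frame: the origin (TCP) lies at the very end of the fingers, on their centre line; the grasp point (between the pads) lies 19 mm behind it; z points along the fingers, y is the line along which they close (so a half turn about z gives the same grasp; the last joint's range is limited). The gripper opens to 85 mm and grips with 20 to 120 N. Pads are 22 mm wide; open, the fingers measure 114 mm over their backs; the gripper's body (76 mm by 85 mm) begins 54 mm behind the grasp point. The pads swing forward as they close: fully open they stand 13 mm farther back than shut.
Start: joints at [1.167, 0.321, -0.07, 1.45, 0.023, 1.371, -0.057], TCP at [0.264, -0.594, 0.194] pointing down, gripper open.
Joint ranges: [-2.86, 2.86], [-0.3, 2.09], [-1.38, 1.24], [0.06, 2.45], [-1.56, 4.7], [0.09, 2.05], [-2.69, 2.69]. Speed limits (rad/s): [2.57, 2.57, 3.14, 3.14, 3.14, 3.14, 3.14].

### API

Orientations are given as a rotation vector (axis times angle).
In Python, from plant import state, snapshot, job_done gives the robot as it stands.
- The arm moves only by the shell command python3 -m jog 'ROWS' [OPENING] [FORCE]. ROWS is JSON, a list of rows, each an object with "xyz": the shift along the tool's x, y, z in cm, a list of three; "dr": the turn, a rotation vector about the tool's x, y, z in degrees, a list of three. In form: [{"xyz": [x, y, z], "dr": [ax, ay, az]}, ...]. A call has 1 to 5 rows; each row is the pose to reach, as a shift and turn from the pose commanded when the call began, along the tool's axes at that moment; what a row does not reach only later rows make up. A row lasts 1/10 s, in which the tool goes at most 50 mm and 8.59 degrees, less where a joint would pass 70% of its speed; a pose out of reach is approached as far as the arm can. A call with a gripper value outside its range is refused whole. OPENING is the finger opening in cm, from 0 to 8.54, set as the call begins (- or left out, the last holds). The fingers move at their own pace and stop on an object; FORCE is the grip in N (left out, the last holds). Time passes only in rows, so rows that repeat a pose let the fingers close. It gives the time, the measured TCP pose, the force, the opening and the grip force at its end, in the units of the state.
- state(): the state, without advancing time (a new reading comes with each control period).
- snapshot(name): name is "scene" or "top"; returns a dict with "pixels" (400x640x3 uint8, red, green, blue), "fx", "fy", "cx", "cy" (pixels), "extrinsics" (4x4, takes a point from camera to world coordinates). Camera axes: x right, y down, z forward; pixel columns grow to the right and rows downward; lengths in m; the calibration is good to about 2 mm. A picture is of the moment at which its call begins. There is no depth.
- job_done(): hands the job in; it is judged then, once.
The state is a dict: "clock": time; "joints": joint angles; "joint_velocities": joint speeds; "joint_torque": joint torques, N m; "eef_pos": TCP position; "eef_rot": TCP orientation; "wrist_force": force on the tool from outside, world axes, zero at the start; "ft_torque": the same for the moment, N m; "finger_gap": finger opening in m; "grasp_force": force on a finger pad.
Only numpy, scipy, OpenCV 4.12 (cv2) and the standard library are available. Lean on these libraries where they do the work, as an engineer would, in place of code of your own. Each camera call takes 0.05 s, during which the arm holds its last target. There are 200 camera calls.

### The job

Check both sides of the near rounded corner (the one pointing towards the robot) of the wall frame round the griddle plate with the gauge leaves: first slide the hollow leaf that fits against the outside of the corner, then the rounded-nose leaf that fits into the inside, lying on the griddle plate. Press each lightly, with about 8 N (never over 15 N), for a good second until it sits evenly on arc and both straight sides and no longer rocks, and leave both leaves lying flat in place, fully against the corner. Do not disturb the bowl, the jar or the can.

Things in the scene. Friction and masses are not known exactly. Their poses are not given: they have to be found in the camera images.
- corner (a point): nominal centre of the rounding of the near corner of the dark wall frame round a low griddle plate, at table height. x: that corner's bisector, level, pointing into the frame; z up. The frame is clamped up to 10 mm either way along this x from here, not measured: find it by touch. Rounding: a quarter turn, middle at -x, outside radius 30 mm, inside 22 mm
- frame: the wall frame, rigid and clamped fast; pose is nominal, same as corner. Walls 8 mm thick, 24 mm high; from the rounding they run straight, tangent to it, at +45 and -45 degrees to x, for 130 and 110 mm. Inside lies the griddle plate, 4 mm thick, nominally 11 mm short of the walls all round
- hollow_leaf_tab (a point): Aluminium gauge leaf: plate 12 mm thick lying flat, with an upright grip tab 10 mm thick (its y) and 34 mm long (its x), from the plate up to 60 mm above the underside. This one ends in a hollow quarter arc of radius 30 mm, open to +x, with two straight 24 mm legs tangent to it; 95 mm wide. Point: tab's centre, 42 mm above the underside; x runs level from the tab to the working edge, z up.
- hollow_leaf_arc (a point): centre of that leaf's 30 mm arc, 58 mm ahead (+x) of the tab's centre, at the underside; same axes. When the leaf sits properly on the outside of the frame's corner, with its x along the corner's x, this point lies on the rounding's true centre
- wide_hollow_leaf_tab (a point): Aluminium gauge leaf: plate 12 mm thick lying flat, with an upright grip tab 10 mm thick (its y) and 34 mm long (its x), from the plate up to 60 mm above the underside. A wider hollow of radius 44 mm, 115 mm wide over all: on this corner it touches with the arc's middle only and rocks. Point: tab's centre, 42 mm above the underside; x runs level from the tab to the working edge, z up.
- nose_leaf_tab (a point): Aluminium gauge leaf: plate 12 mm thick lying flat, with an upright grip tab 10 mm thick (its y) and 34 mm long (its x), from the plate up to 60 mm above the underside. This one ends in a rounded nose of radius 22 mm with two straight 24 mm flanks at 90 degrees running back from it; 65 mm wide. Point: tab's centre, 42 mm above the underside; x runs level from the tab to the working edge, z up.
- nose_leaf_arc (a point): centre of that leaf's 22 mm nose arc, 38 mm ahead (+x) of the tab's centre, at the underside; same axes. When the leaf lies on the griddle plate and sits properly in the inside of the corner, with its x opposite to the corner's x, this point lies above the rounding's true centre
- sharp_nose_leaf_tab (a point): Aluminium gauge leaf: plate 12 mm thick lying flat, with an upright grip tab 10 mm thick (its y) and 34 mm long (its x), from the plate up to 60 mm above the underside. A sharper nose of radius 10 mm: in this corner it touches with its tip only and rocks. Point: tab's centre, 42 mm above the underside; x runs level from the tab to the working edge, z up.
- hollow_leaf: the 30 mm hollow leaf (about 150 g), loose; a leaf pressed down drags on what it lies on, and that part of the push does not reach the wall; origin at the underside below the tab's centre
- nose_leaf: the 22 mm nose leaf (about 120 g), loose; origin at the underside below the tab's centre
- ramekin: bystander: white bowl, 72 mm across, 45 mm high; origin under its centre
- spice_jar: bystander: amber jar with steel lid, 52 mm across, 100 mm high; origin under its centre
- fuel_can: bystander: low steel can, 84 mm across, 60 mm high; origin under its centre

How it is judged:
By the outcome, as a careful person would: the job done as asked, in the order asked, and still so for the second after the job is handed in, with the robot touching nothing.
It also fails if it takes over 67 s, if anything falls off the work surface, if the arm or the gripper's body presses on something with over 40 N, if the wrist force passes 120 N, or if a joint passes its speed limit or range.

## Working session

There is one attempt and no reset: what is moved stays moved. The work goes in short steps, Python scripts to look and compute and a shell command to move; the robot and the scene stay as the last step left them, time stands still between calls to the robot, and variables do not carry over. Pictures are saved under pics/ and viewed, at most 10 in all, crops included, and the job is handed in when it is done.

```bash
ls; mkdir -p pics; python3 - <<'E'
from plant import state,snapshot
import cv2,numpy as np,pickle
d={}
for n in("top","scene"):
    s=snapshot(n);d[n]=s;cv2.imwrite(f"pics/{n}0.png",s["pixels"][:,:,::-1])
    print(n,s["fx"],s["fy"],s["cx"],s["cy"],np.round(s["extrinsics"],3).tolist())
pickle.dump(d,open("s0.pkl","wb"))
print(state())
E
```

```text
pics
top 370.91262105330196 370.91262105330196 322.0174121085448 197.8618165347392 [[0.001, -0.988, 0.155, 0.458], [-1.0, -0.003, -0.009, 0.035], [0.01, -0.155, -0.988, 0.95], [0.0, 0.0, 0.0, 1.0]]
scene 482.5009955688943 482.5009955688943 320.341956720597 209.00934326037412 [[0.762, 0.539, -0.36, 1.112], [0.648, -0.639, 0.414, -0.587], [-0.007, -0.548, -0.836, 1.258], [0.0, 0.0, 0.0, 1.0]]
{'clock': 0.1, 'joints': array([ 1.16712232,  0.32177692, -0.07007471,  1.45158876,  0.02261666,
        1.37081132, -0.05689179]), 'joint_velocities': array([ 1.21051515e-03, -1.38956915e-03,  4.37612522e-04, -2.30158571e-03,
       -4.75390291e-04, -3.60610839e-05,  4.29417699e-04]), 'joint_torque': array([ 2.64565115e-04, -4.94879901e+01, -3.84004153e-01, -3.15209126e+01,
        1.30283108e-02,  7.41157302e-03, -1.13051252e-05]), 'eef_pos': array([ 0.26343257, -0.59360299,  0.19319671]), 'eef_rot': array([-3.07159808e+00, -6.51164029e-01,  7.60579571e-04]), 'wrist_force': array([ 0.70112818,  0.28026758, -1.01300215]), 'ft_torque': array([-0.00228038,  0.01506556, -0.01663261]), 'grasp_force': 0.0, 'finger_gap': 0.08548521155171998}
```

View pics/top0.png

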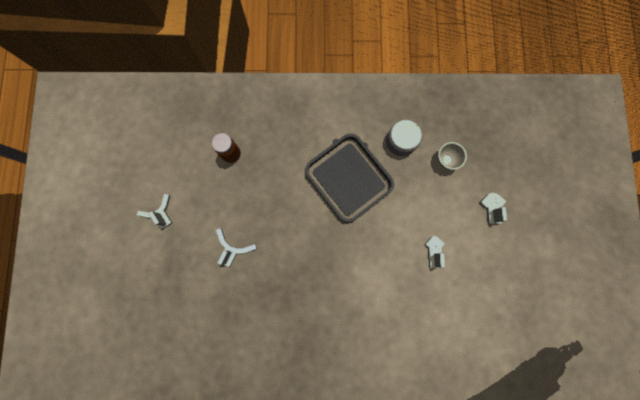

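View pics/scene0.png

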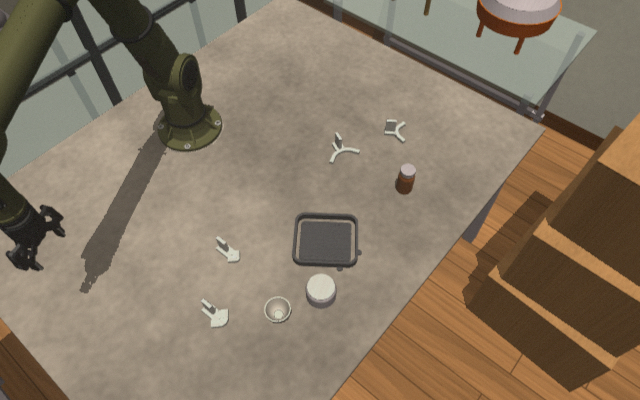

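```bash
cat > h.py <<'E'
import numpy as np,cv2,pickle
from scipy.spatial.transform import Rotation as R
def ray(s,uv,z):
    uv=np.atleast_2d(uv).astype(float);E=s["extrinsics"]
    d=np.c_[(uv[:,0]-s["cx"])/s["fx"],(uv[:,1]-s["cy"])/s["fy"],np.ones(len(uv))]@E[:3,:3].T
    return E[:3,3]+d*((z-E[2,3])/d[:,2])[:,None]
def pix(s,p):
    E=s["extrinsics"];c=(np.atleast_2d(p)-E[:3,3])@E[:3,:3]
    return np.c_[c[:,0]/c[:,2]*s["fx"]+s["cx"],c[:,1]/c[:,2]*s["fy"]+s["cy"]]
E
python3 - <<'E'
from h import *
d=pickle.load(open("s0.pkl","rb"));s=d["top"];im=s["pixels"][:,:,::-1]
cs=[(155,212),(234,248),(436,252),(495,209)]
t=[cv2.resize(im[v-25:v+25,u-25:u+25],(300,300),interpolation=cv2.INTER_CUBIC) for u,v in cs]
f=cv2.resize(im[125:230,300:400],(300,300))
cv2.imwrite("pics/c.png",np.vstack([np.hstack(t[:2]),np.hstack(t[2:])]))
g=im.min(2)
for (u,v) in cs:
    m=np.zeros_like(g);m[v-25:v+25,u-25:u+25]=g[v-25:v+25,u-25:u+25]>130
    p=np.argwhere(m)[:,::-1];w=ray(s,p,0.012)[:,:2];
    print((u,v),len(p),"c",w.mean(0).round(3),cv2.minAreaRect((w*1000).astype(np.float32)))
E
```

```text
(155, 212) 287 c [0.569 0.445] ((570.647216796875, 454.81494140625), (77.64788055419922, 81.06006622314453), 7.871626853942871)
(234, 248) 410 c [0.476 0.255] ((471.12274169921875, 257.2168273925781), (110.11616516113281, 79.42320251464844), 65.30413818359375)
(436, 252) 305 c [ 0.477 -0.261] ((469.404541015625, -258.1588134765625), (45.55750274658203, 76.93026733398438), 89.67431640625)
(495, 209) 342 c [ 0.592 -0.418] ((582.5001831054688, -420.9212341308594), (79.73981475830078, 56.3741340637207), 24.944726943969727)
```

View pics/c.png

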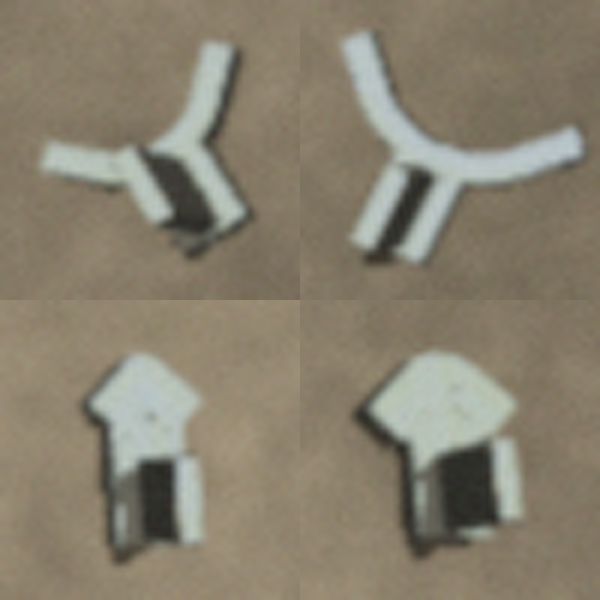

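```bash
python3 - <<'E'
from h import *
d=pickle.load(open("s0.pkl","rb"));s=d["top"];im=s["pixels"][:,:,::-1]
# frame: dark mask in crop
g=im.max(2);x0,y0=298,125
m=(g[y0:232,x0:402]<75).astype(np.uint8);m=cv2.morphologyEx(m,cv2.MORPH_CLOSE,np.ones((3,3)))
c=max(cv2.findContours(m,cv2.RETR_EXTERNAL,cv2.CHAIN_APPROX_NONE)[0],key=cv2.contourArea)[:,0]+[x0,y0]
w=ray(s,c,.024)[:,:2]
cv2.imwrite("pics/f.png",cv2.resize(im[y0:232,x0:402],None,fx=5.5,fy=5.5,interpolation=cv2.INTER_CUBIC))
b=c[c[:,1].argmax()];print("bottom",b)
for side in(-1,1):
    k=(np.abs(c[:,1]-197)<12)&((c[:,0]-b[0])*side>5)
    q=w[k];vx,vy,px,py=cv2.fitLine(q.astype(np.float32),cv2.DIST_HUBER,0,1e-4,1e-4).ravel()
    print(side,k.sum(),np.degrees(np.arctan2(vy,vx))%180,px,py)
# leaves
def P(cu,cv,x,y,z): return ray(s,[(cu-25+(x+.5)/6-.5,cv-25+(y+.5)/6-.5)],z)[0,:2]
a,b2=P(155,212,42,157,.012),P(155,212,221,44,.012)
def rep(n,a,b):
    e=b-a;print(n,"tips mid",((a+b)/2).round(4),"w",np.linalg.norm(e).round(4),"axis deg",np.degrees(np.arctan2(e[1],e[0]))+90)
rep("hollow",a,b2)
rep("nose",P(495,209,367-300,408-300,.012),P(495,209,515-300,406-300,.012))
print("nose tip",P(495,209,438-300,349-300,.012))
print("nose tabtop",P(495,209,195,140,.06),P(495,209,222,220,.06))
print("hol tabtop",[P(155,212,*q,.06) for q in((122,150),(137,148),(170,220),(150,225))])
E
```

```text
bottom [342 223]
-1 24 37.761703 0.6130471 0.036225434
1 31 130.45183 0.60070556 -0.11942848
hollow tips mid [0.5893 0.4597] w 0.0868 axis deg 33.986876359324825
nose tips mid [ 0.5966 -0.4127] w 0.0637 axis deg 0.9412423407594872
nose tip [ 0.6217467  -0.41317485]
nose tabtop [ 0.57600874 -0.41079425] [ 0.54353797 -0.41931739]
hol tabtop [array([0.56240152, 0.44041894]), array([0.56322311, 0.4344952 ]), array([0.53437158, 0.41932104]), array([0.53235848, 0.42711862])]
```

View pics/f.png

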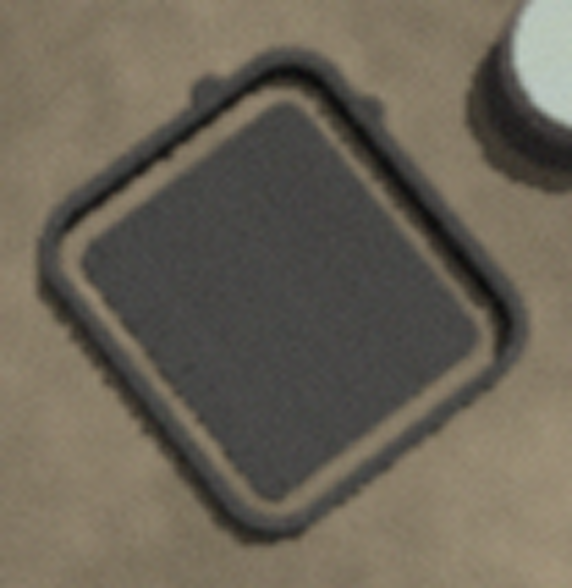

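```bash
cat > fr.py <<'E'
from h import *
d=pickle.load(open("s0.pkl","rb"));s=d["top"];im=s["pixels"]
x0,y0=298,125;K=6
g=cv2.resize(im[y0:232,x0:402].max(2),None,fx=K,fy=K,interpolation=cv2.INTER_CUBIC)
print("levels",np.percentile(g,[5,25,50,75,95]))
m=(g>88).astype(np.uint8)
n,L,st,ce=cv2.connectedComponentsWithStats(m)
# gap ring = component not touching border
i=[j for j in range(1,n) if st[j,0]>5 and st[j,1]>5 and st[j,0]+st[j,2]<g.shape[1]-5]
j=max(i,key=lambda j:st[j,4]);print(st[j])
c=cv2.findContours((L==j).astype(np.uint8),cv2.RETR_EXTERNAL,cv2.CHAIN_APPROX_NONE)[0][0][:,0]
uv=(c+.5)/K-.5+[x0,y0]
w=ray(s,uv,.024)[:,:2]
b=c[c[:,1].argmax()];V=c/5.5*5.5
lines=[]
for side,(lo,hi) in((-1,(330,500)),(1,(430,525))):
    k=(c[:,1]>lo)&(c[:,1]<hi)&((c[:,0]-b[0])*side>(30 if side<0 else 50))
    q=w[k].astype(np.float32);vx,vy,px,py=cv2.fitLine(q,cv2.DIST_HUBER,0,1e-5,1e-5).ravel()
    r=np.abs((q-[px,py])@[-vy,vx]);print(side,k.sum(),"ang",np.degrees(np.arctan2(vy,vx))%180,"resid",r.mean().round(5),np.ptp(c[k],0))
    lines.append((np.array([px,py]),np.array([vx,vy])))
(p,u),(q,v)=lines
if u[0]<0:u=-u
if v[0]<0:v=-v
t=np.linalg.solve(np.c_[u,-v],q-p);I=p+u*t[0]
bis=(u+v)/np.linalg.norm(u+v)
C=I+bis*.022*2**.5
print("inner vertex",I,"bis deg",np.degrees(np.arctan2(bis[1],bis[0])),"angle between",np.degrees(np.arccos(u@v)),"centre",C)
E
python3 fr.py
```

```text
levels [ 53.  72. 123. 134. 146.]
[   62    95   477   472 28685]
-1 179 ang 37.909824 resid 0.00022 [132 168]
1 127 ang 127.7839 resid 0.00023 [121  93]
inner vertex [ 0.54058456 -0.03484872] bis deg -7.153139 angle between 90.12593 centre [ 0.5714551  -0.03872292]
```

```bash
cat > go.py <<'E'
import sys,numpy as np
from plant import state
from scipy.spatial.transform import Rotation as R
def rel(p,yaw):
    s=state();A=R.from_rotvec(s["eef_rot"])
    T=R.from_euler('z',yaw,degrees=True)*R.from_euler('x',180,degrees=True)
    return (A.inv().apply(np.array(p)-s["eef_pos"])*100).round(2).tolist(),np.degrees((A.inv()*T).as_rotvec()).round(2).tolist(),s
if __name__=="__main__":
    a=list(map(float,sys.argv[1:]));x,d,s=rel(a[:3],a[3])
    m=R.from_rotvec(s["eef_rot"]).as_matrix()
    print("xyz",x,"dr",d,"| yaw",np.degrees(np.arctan2(m[1,0],m[0,0])).round(2),"pos",s["eef_pos"].round(4),"F",s["wrist_force"].round(2),"M",s["ft_torque"].round(3),"gap",s["finger_gap"].round(4),"gf",round(float(s["grasp_force"]),1),"j7",s["joints"][6].round(2),"t",round(s["clock"],2))
E
python3 go.py .6 -.15 .19 30
```

```text
Traceback (most recent call last):
  File "go.py", line 11, in <module>
    print("xyz",x,"dr",d,"| yaw",np.degrees(np.arctan2(m[1,0],m[0,0])).round(2),"pos",s["eef_pos"].round(4),"F",s["wrist_force"].round(2),"M",s["ft_torque"].round(3),"gap",s["finger_gap"].round(4),"gf",round(float(s["grasp_force"]),1),"j7",s["joints"][6].round(2),"t",round(s["clock"],2))
                                                                                                                                                                            ^^^^^^^^^^^^^^^^^^^^^
AttributeError: 'float' object has no attribute 'round'
```

```bash
sed -i 's/s\["finger_gap"\].round(4)/round(s["finger_gap"],4)/' go.py; python3 go.py .6 -.15 .19 30
```

```text
xyz [48.76, -26.89, 0.36] dr [-0.1, 0.0, -6.06] | yaw 23.94 pos [ 0.2634 -0.5936  0.1932] F [ 0.7   0.28 -1.01] M [-0.002  0.015 -0.017] gap 0.0855 gf 0.0 j7 -0.06 t 0.1
```

```bash
python3 -m jog '[{"xyz":[48.8,-26.9,0.4],"dr":[0,0,-6]},{"xyz":[48.8,-26.9,0.4],"dr":[0,0,-6]},{"xyz":[48.8,-26.9,0.4],"dr":[0,0,-6]},{"xyz":[48.8,-26.9,0.4],"dr":[0,0,-6]},{"xyz":[48.8,-26.9,0.4],"dr":[0,0,-6]}]' 6; python3 go.py .6 -.15 .19 30;python3 go.py .5485 .431 .14 34.5
```

```text
clock: 0.6
eef_pos: [0.4155, -0.3931, 0.192]
eef_rot: [-3.035, -0.811, 0.001]
wrist_force: [-0.1, -1.3, 0.0]
finger_gap: 0.0599
grasp_force: 0.0
xyz [28.12, -11.86, 0.2] dr [-0.02, 0.02, -0.07] | yaw 29.93 pos [ 0.4155 -0.3931  0.192 ] F [-0.06 -1.29  0.01] M [-0.071 -0.009 -0.019] gap 0.0599 gf 0.0 j7 -0.37 t 0.6
xyz [52.64, -64.78, 5.21] dr [-0.02, 0.02, -4.57] | yaw 29.93 pos [ 0.4155 -0.3931  0.192 ] F [-0.06 -1.29  0.01] M [-0.071 -0.009 -0.019] gap 0.0599 gf 0.0 j7 -0.37 t 0.6
```

```bash
python3 -m jog '[{"xyz":[52.6,-64.8,3],"dr":[0,0,-4.6]},{"xyz":[52.6,-64.8,3],"dr":[0,0,-4.6]},{"xyz":[52.6,-64.8,3],"dr":[0,0,-4.6]},{"xyz":[52.6,-64.8,3],"dr":[0,0,-4.6]},{"xyz":[52.6,-64.8,3],"dr":[0,0,-4.6]}]' >/dev/null; python3 go.py .5485 .431 .16 34.5; python3 -m jog '[{"xyz":[0,0,0],"dr":[0,0,0]}]';python3 go.py .5485 .431 .16 34.5
```

```text
xyz [40.49, -42.21, 2.29] dr [0.0, 0.02, 0.03] | yaw 34.53 pos [ 0.4542 -0.1462  0.1831] F [ 0.48 -0.54 -0.14] M [ 0.05  -0.092  0.016] gap 0.0602 gf 0.0 j7 -0.7 t 1.1
clock: 1.2
eef_pos: [0.4556, -0.1401, 0.1834]
eef_rot: [-2.993, -0.95, -0.001]
wrist_force: [0.7, 0.7, 0.9]
finger_gap: 0.0602
grasp_force: 0.0
xyz [40.52, -41.3, 2.46] dr [-0.09, -0.08, 0.72] | yaw 35.22 pos [ 0.4556 -0.1401  0.1834] F [0.7  0.73 0.88] M [-0.013  0.028 -0.016] gap 0.0602 gf 0.0 j7 -0.7 t 1.2
```

```bash
python3 -m jog '[{"xyz":[40.5,-41.3,2],"dr":[0,0,0.7]},{"xyz":[40.5,-41.3,2],"dr":[0,0,0.7]},{"xyz":[40.5,-41.3,2],"dr":[0,0,0.7]},{"xyz":[40.5,-41.3,2],"dr":[0,0,0.7]},{"xyz":[40.5,-41.3,2],"dr":[0,0,0.7]}]' >/dev/null;python3 -m jog '[{"xyz":[17,-17.3,0.7],"dr":[0,0,0]},{"xyz":[17,-17.3,0.7],"dr":[0,0,0]},{"xyz":[17,-17.3,0.7],"dr":[0,0,0]},{"xyz":[17,-17.3,0.7],"dr":[0,0,0]},{"xyz":[17,-17.3,0.7],"dr":[0,0,0]}]' >/dev/null; python3 go.py .5485 .431 .16 34.5
```

```text
xyz [5.67, -7.38, 0.69] dr [-0.03, 0.04, -0.65] | yaw 33.85 pos [0.5425 0.3381 0.1669] F [ 0.53 -0.72  0.15] M [ 0.017 -0.046  0.003] gap 0.0597 gf 0.0 j7 -1.79 t 2.2
```

```bash
python3 -m jog '[{"xyz":[5.7,-7.4,2],"dr":[0,0,-0.7]},{"xyz":[5.7,-7.4,4],"dr":[0,0,-0.7]},{"xyz":[5.7,-7.4,7],"dr":[0,0,-0.7]},{"xyz":[5.7,-7.4,7],"dr":[0,0,-0.7]},{"xyz":[5.7,-7.4,7],"dr":[0,0,-0.7]}]' >/dev/null; python3 go.py .5485 .431 .024 34.5
python3 - <<'E'
from plant import snapshot
import cv2,numpy as np
from h import *
a=snapshot("scene");b=snapshot("top");I=[]
for s in(a,b):
    u,v=pix(s,[.5485,.431,.03])[0].astype(int);print(u,v)
    I.append(cv2.resize(s["pixels"][max(v-45,0):v+45,u-45:u+45,::-1],(400,400),interpolation=cv2.INTER_CUBIC))
cv2.imwrite("pics/g1.png",np.hstack(I))
E
```

```text
xyz [0.16, -0.3, 7.31] dr [0.06, 0.13, -0.03] | yaw 34.47 pos [0.5489 0.4277 0.0971] F [0.47 0.09 0.8 ] M [-0.023 -0.028 -0.019] gap 0.0601 gf 0.0 j7 -1.94 t 2.7
390 126
158 218
```

View pics/g1.png

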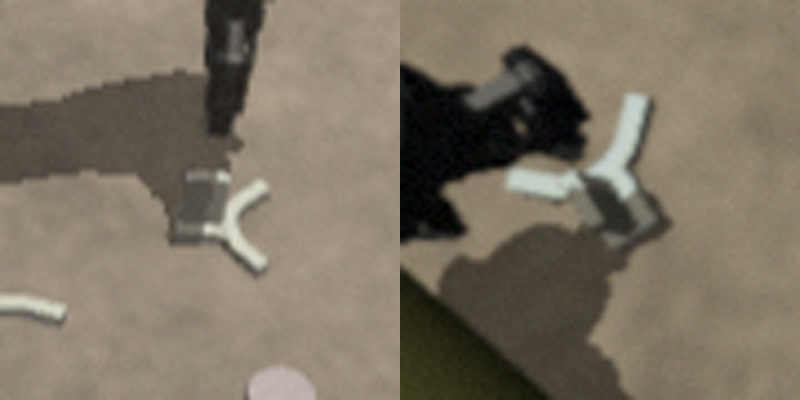

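```bash
python3 -m jog '[{"xyz":[0.1,-0.1,4],"dr":[0,0,0]},{"xyz":[0.1,-0.1,6],"dr":[0,0,0]},{"xyz":[0.1,-0.1,7.0],"dr":[0,0,0]},{"xyz":[0.1,-0.1,7.0],"dr":[0,0,0]},{"xyz":[0.1,-0.1,7.0],"dr":[0,0,0]}]' ; python3 go.py .5485 .431 .024 34.5
```

```text
clock: 3.3
eef_pos: [0.55, 0.4311, 0.0298]
eef_rot: [-3.0, -0.931, -0.004]
wrist_force: [0.3, -0.1, 0.6]
finger_gap: 0.0602
grasp_force: 0.0
xyz [-0.13, -0.08, 0.58] dr [0.0, -0.16, -0.02] | yaw 34.48 pos [0.55   0.4311 0.0298] F [ 0.26 -0.12  0.6 ] M [-0.03  -0.077 -0.025] gap 0.0602 gf 0.0 j7 -1.97 t 3.3
```

```bash
python3 -m jog '[{"xyz":[-0.1,-0.1,0.4],"dr":[0,0,0]},{"xyz":[-0.1,-0.1,0.4],"dr":[0,0,0]},{"xyz":[-0.1,-0.1,0.4],"dr":[0,0,0]},{"xyz":[-0.1,-0.1,0.4],"dr":[0,0,0]},{"xyz":[-0.1,-0.1,0.4],"dr":[0,0,0]}]' 0 40; python3 -m jog '[{"xyz":[0,0,0],"dr":[0,0,0]},{"xyz":[0,0,0],"dr":[0,0,0]},{"xyz":[0,0,0],"dr":[0,0,0]}]'; python3 go.py .5485 .431 .024 34.5
```

```text
clock: 3.8
eef_pos: [0.5473, 0.4311, 0.0239]
eef_rot: [-3.0, -0.933, -0.0]
wrist_force: [-0.3, 0.1, -0.4]
finger_gap: -0.0004
grasp_force: 0.0
clock: 4.1
eef_pos: [0.5473, 0.431, 0.0237]
eef_rot: [3.0, 0.933, -0.0]
wrist_force: [-0.3, -0.6, -0.3]
finger_gap: -0.0001
grasp_force: 0.0
xyz [0.1, 0.07, -0.03] dr [0.0, 0.01, 0.04] | yaw 34.54 pos [0.5473 0.431  0.0237] F [-0.31 -0.61 -0.33] M [-0.041  0.021  0.03 ] gap -0.0001 gf 0.0 j7 -1.97 t 4.1
```

```bash
python3 - <<'E'
from plant import snapshot
from h import *
a=snapshot("scene");b=snapshot("top");I=[]
for s in(a,b):
    u,v=pix(s,[.5473,.431,.024])[0];print(u,v)
    u,v=int(u),int(v)
    I.append(cv2.resize(s["pixels"][max(v-35,0):v+35,u-35:u+35,::-1],(400,400),interpolation=cv2.INTER_CUBIC))
cv2.imwrite("pics/g2.png",np.hstack(I))
E
```

```text
389.7895708060319 127.747302093827
159.7474825042945 219.31789710384305
```

View pics/g2.png

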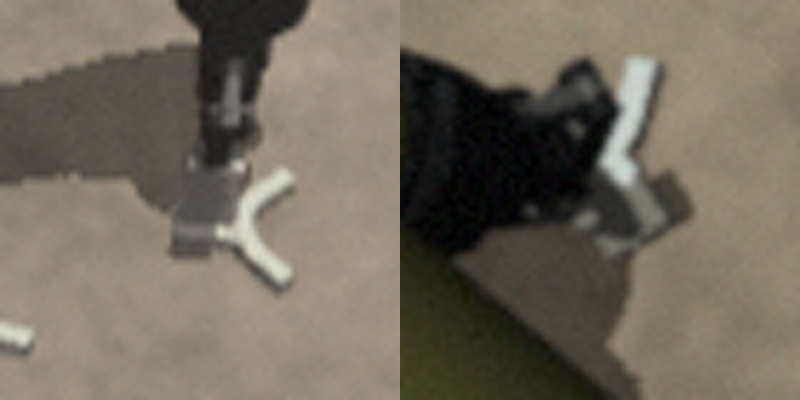

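```bash
python3 - <<'E'
from h import *
d=pickle.load(open("s0.pkl","rb"))
x=np.array([np.cos(np.radians(34.5)),np.sin(np.radians(34.5)),0]);y=np.array([-x[1],x[0],0])
c=np.array([.5485,.431,0])
for n,(ou,ov,k) in dict(scene=(354,92,5.71),top=(124,184,5.71)).items():
    s=d[n]
    for nm,p in dict(topF=c+.017*x+[0,0,.06],topB=c-.017*x+[0,0,.06],botF=c+.017*x+[0,0,.012],botB=c-.017*x+[0,0,.012],tcp=np.array([.5473,.431,.024]),tcp05=np.array([.5473,.431,.07]),apex=c+.028*x+[0,0,.012],tip1=c+.049*x+.043*y+[0,0,.012],tip2=c+.049*x-.043*y+[0,0,.012]).items():
        q=pix(s,p)[0];print(n,nm,q.round(1),((q-[ou,ov])*k).round(0))
E
```

```text
scene topF [396.4 120.9] [242. 165.]
scene topB [386.2 120.2] [184. 161.]
scene botF [394.6 130.7] [232. 221.]
scene botB [384.7 130. ] [176. 217.]
scene tcp [389.8 127.7] [204. 204.]
scene tcp05 [391.3 118.3] [213. 150.]
scene apex [397.8 130.9] [250. 222.]
scene tip1 [404.  122.2] [286. 172.]
scene tip2 [403.8 140.7] [285. 278.]
top topF [149.8 211.5] [148. 157.]
top topB [157.1 223.2] [189. 224.]
top botF [158.3 213.8] [196. 170.]
top botB [165.2 224.9] [236. 233.]
top tcp [159.7 219.3] [204. 202.]
top tcp05 [151.5 217.4] [157. 191.]
top apex [156.1 210.2] [183. 150.]
top tip1 [137.1 212.9] [ 75. 165.]
top tip2 [166.5 194. ] [243.  57.]
```

```bash
python3 -m jog '[{"xyz":[0,0,-4],"dr":[0,0,0]},{"xyz":[0,0,-7],"dr":[0,0,0]},{"xyz":[0,0,-7],"dr":[0,0,0]},{"xyz":[0,0,-7],"dr":[0,0,0]}]'; python3 - <<'E'
from plant import snapshot,state
from h import *
a=snapshot("scene");b=snapshot("top");I=[];p=state()["eef_pos"];print(p)
for s in(a,b):
    u,v=pix(s,p)[0];print(u,v)
    U,V=int(u),int(v)
    im=s["pixels"][max(V-35,0):V+35,U-35:U+35,::-1]
    im=cv2.resize(im,(400,400),interpolation=cv2.INTER_CUBIC)
    c=(int((u-U+35)*5.71),int((v-V+35)*5.71));cv2.drawMarker(im,c,(0,0,255),0,14,1);I.append(im)
cv2.imwrite("pics/g3.png",np.hstack(I))
E
```

```text
clock: 4.6
eef_pos: [0.5477, 0.4314, 0.0946]
eef_rot: [-3.0, -0.933, -0.002]
wrist_force: [-0.5, -0.5, -0.4]
finger_gap: 0.0003
grasp_force: 0.0
[0.54683018 0.43024691 0.09244239]
391.87883940247923 113.57583979062566
147.54384000312172 216.63289257961392
```

View pics/g3.png

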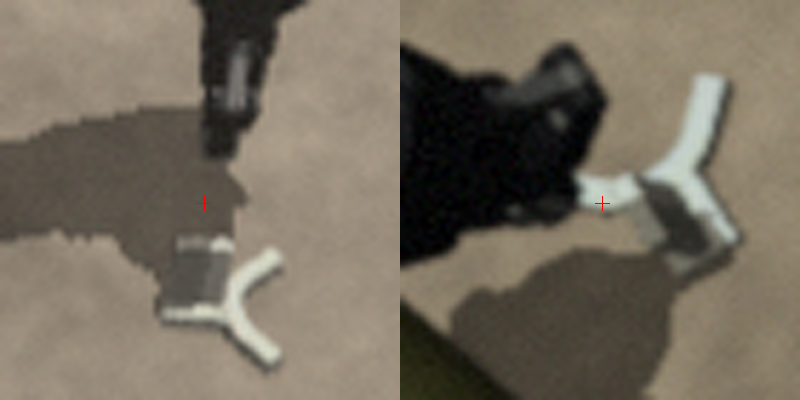

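```bash
python3 - <<'E'
from h import *
d=pickle.load(open("s0.pkl","rb"))
A=lambda s,uv:(s["extrinsics"][:3,3],ray(s,uv,0)[0]-s["extrinsics"][:3,3])
a,u=A(d["scene"],(394.2,105.1));b,v=A(d["top"],(142.6,214.3))
t=np.linalg.lstsq(np.c_[u,-v],b-a,rcond=None)[0];print(a+u*t[0],b+v*t[1])
p=np.array([.2634,-.5936,.1932])
y=np.array([np.cos(np.radians(-66)),np.sin(np.radians(-66)),0])
for o in(-.05,0,.05):
  for z in (0,.013,.035):
    print(o,z,pix(d["scene"],p+o*y+[0,0,z])[0].round(0))
E
```

```text
[0.5514185  0.42808634 0.13554224] [0.54778066 0.42292828 0.13269351]
-0.05 0 [ 72. 245.]
-0.05 0.013 [ 69. 242.]
-0.05 0.035 [ 65. 238.]
0 0 [ 60. 262.]
0 0.013 [ 58. 259.]
0 0.035 [ 54. 255.]
0.05 0 [ 49. 279.]
0.05 0.013 [ 46. 277.]
0.05 0.035 [ 42. 273.]
```

```bash
python3 -m jog '[{"xyz":[0.1,0,3],"dr":[0,0,0]},{"xyz":[0.1,0,6],"dr":[0,0,0]},{"xyz":[0.1,0,7],"dr":[0,0,0]},{"xyz":[0.1,0,7],"dr":[0,0,0]}]' 5|grep -E 'pos|force|gap'; for i in 1; do python3 -m jog '[{"xyz":[0,0,1],"dr":[0,0,0]},{"xyz":[0,0,1],"dr":[0,0,0]}]'|grep -E 'pos|force|gap'; done;  python3 go.py .5485 .431 .0 34.5
```

```text
eef_pos: [0.5466, 0.4299, 0.0207]
wrist_force: [-0.8, -0.8, -0.4]
finger_gap: 0.0499
grasp_force: 0.0
eef_pos: [0.5481, 0.4316, 0.0136]
wrist_force: [-0.6, -0.1, -1.3]
finger_gap: 0.0505
grasp_force: 0.0
xyz [-0.0, 0.08, 1.36] dr [0.0, 0.01, 0.04] | yaw 34.54 pos [0.5481 0.4316 0.0136] F [-0.59 -0.1  -1.26] M [-0.025  0.001  0.015] gap 0.0505 gf 0.0 j7 -1.98 t 5.3
```

```bash
python3 -m jog '[{"xyz":[0,0,0.7],"dr":[0,0,0]},{"xyz":[0,0,0.7],"dr":[0,0,0]}]'|grep -E 'pos|force'; python3 -m jog '[{"xyz":[0,0,0.7],"dr":[0,0,0]},{"xyz":[0,0,0.7],"dr":[0,0,0]}]'|grep -E 'pos|force'; python3 -m jog '[{"xyz":[0,0,0],"dr":[0,0,0]},{"xyz":[0,0,0],"dr":[0,0,0]},{"xyz":[0,0,0],"dr":[0,0,0]},{"xyz":[0,0,0],"dr":[0,0,0]}]' 0 40|grep -E 'pos|force|gap'
```

```text
eef_pos: [0.548, 0.4314, 0.0064]
wrist_force: [-0.2, 0.3, 0.2]
grasp_force: 0.0
eef_pos: [0.5478, 0.4311, -0.0011]
wrist_force: [-0.2, -0.8, -1.1]
grasp_force: 0.0
eef_pos: [0.5483, 0.4316, -0.0]
wrist_force: [-0.1, 0.7, 0.9]
finger_gap: 0.0089
grasp_force: 44.0
```

```bash
python3 -m jog '[{"xyz":[0,0,0],"dr":[0,0,0]},{"xyz":[0,0,0.8],"dr":[0,0,0]},{"xyz":[0,0,0.8],"dr":[0,0,0]}]' 2.5|grep -E 'pos|force|gap'; python3 -m jog '[{"xyz":[0,0,0.8],"dr":[0,0,0]},{"xyz":[0,0,0.8],"dr":[0,0,0]}]'|grep -E 'pos|force'; python3 -m jog '[{"xyz":[0,0,0],"dr":[0,0,0]},{"xyz":[0,0,0],"dr":[0,0,0]},{"xyz":[0,0,0],"dr":[0,0,0]},{"xyz":[0,0,0],"dr":[0,0,0]}]' 0 60|grep -E 'pos|force|gap'; python3 go.py .5485 .431 .0 34.5
```

```text
eef_pos: [0.5474, 0.4308, -0.0097]
wrist_force: [-0.5, -0.6, -0.3]
finger_gap: 0.0251
grasp_force: 0.0
eef_pos: [0.5474, 0.4308, -0.0178]
wrist_force: [0.3, -1.4, 0.5]
grasp_force: 0.0
eef_pos: [0.5481, 0.4315, -0.0163]
wrist_force: [-0.4, 0.0, -1.6]
finger_gap: 0.0093
grasp_force: 59.3
xyz [0.01, 0.07, -1.63] dr [0.0, 0.01, 0.04] | yaw 34.54 pos [ 0.5481  0.4315 -0.0163] F [-0.36  0.   -1.59] M [-0.039  0.063  0.007] gap 0.0093 gf 59.3 j7 -1.99 t 7.0
```

```bash
python3 -m jog '[{"xyz":[0,0,-4],"dr":[0,0,0]},{"xyz":[0,0,-9],"dr":[0,0,0]},{"xyz":[0,0,-9],"dr":[0,0,0]}]'|grep -E 'pos|force|gap'; python3 go.py .489 -.0285 .075 -7.15
```

```text
eef_pos: [0.5514, 0.4359, 0.0821]
wrist_force: [0.8, 2.1, -0.9]
finger_gap: 0.0092
grasp_force: 59.5
xyz [-31.47, 34.72, 0.25] dr [-0.35, -0.68, 41.69] | yaw 34.54 pos [0.5514 0.4359 0.0821] F [ 0.76  2.09 -0.9 ] M [ 0.08   0.041 -0.036] gap 0.0092 gf 59.5 j7 -1.95 t 7.3
```

```bash
python3 -m jog '[{"xyz":[-31.4,34.7,0],"dr":[0,0,41.7]},{"xyz":[-31.4,34.7,0],"dr":[0,0,41.7]},{"xyz":[-31.4,34.7,0],"dr":[0,0,41.7]},{"xyz":[-31.4,34.7,0],"dr":[0,0,41.7]},{"xyz":[-31.4,34.7,0],"dr":[0,0,41.7]}]'|grep -E 'pos|force|gap'; python3 go.py .489 -.0285 .075 -7.15
```

```text
eef_pos: [0.5145, 0.1818, 0.0736]
wrist_force: [1.1, 0.6, -2.5]
finger_gap: 0.0092
grasp_force: 59.4
xyz [0.21, 21.18, -0.13] dr [0.01, -0.03, -0.34] | yaw -7.49 pos [0.5145 0.1818 0.0736] F [ 1.11  0.57 -2.51] M [-0.066 -0.057 -0.022] gap 0.0092 gf 59.4 j7 -2.23 t 7.8
```

```bash
python3 -m jog '[{"xyz":[0.2,21.2,-0.1],"dr":[0,0,-0.3]},{"xyz":[0.2,21.2,-0.1],"dr":[0,0,-0.3]},{"xyz":[0.2,21.2,-0.1],"dr":[0,0,-0.3]},{"xyz":[0.2,21.2,-0.1],"dr":[0,0,-0.3]},{"xyz":[0.2,21.2,-0.1],"dr":[0,0,-0.3]}]'>/dev/null; python3 -m jog '[{"xyz":[0,0,0],"dr":[0,0,0]},{"xyz":[0,0,0],"dr":[0,0,0]},{"xyz":[0,0,0],"dr":[0,0,0]}]'|grep -E 'pos|force|gap'; python3 go.py .489 -.0285 -.0155 -7.15
```

```text
eef_pos: [0.4909, -0.0242, 0.0748]
wrist_force: [-0.7, 0.2, -1.2]
finger_gap: 0.0095
grasp_force: 59.4
xyz [-0.14, 0.46, 9.03] dr [-0.05, -0.01, 0.5] | yaw -6.65 pos [ 0.4909 -0.0242  0.0748] F [-0.71  0.24 -1.22] M [0.03  0.052 0.033] gap 0.0095 gf 59.4 j7 -1.75 t 8.6
```

```bash
python3 -m jog '[{"xyz":[-0.1,0.5,4],"dr":[0,0,0.5]},{"xyz":[-0.1,0.5,8],"dr":[0,0,0.5]},{"xyz":[-0.1,0.5,8.8],"dr":[0,0,0.5]},{"xyz":[-0.1,0.5,8.8],"dr":[0,0,0.5]},{"xyz":[-0.1,0.5,8.8],"dr":[0,0,0.5]}]'>/dev/null; python3 go.py .489 -.0285 -.0155 -7.15;python3 -m jog '[{"xyz":[0,0,0],"dr":[0,0,0]},{"xyz":[0,0,0],"dr":[0,0,0]}]'|grep -E 'pos|force|gap'; python3 go.py .489 -.0285 -.0155 -7.15
```

```text
xyz [-0.14, -0.16, 0.32] dr [-0.04, -0.08, -0.08] | yaw -7.23 pos [ 0.4902 -0.0302 -0.0123] F [-0.37 -0.27 -1.36] M [-0.001 -0.016  0.003] gap 0.0092 gf 59.5 j7 -1.81 t 9.1
eef_pos: [0.4901, -0.0314, -0.0122]
wrist_force: [0.5, -0.4, -0.4]
finger_gap: 0.0092
grasp_force: 59.5
xyz [-0.14, -0.28, 0.33] dr [0.01, -0.12, -0.18] | yaw -7.33 pos [ 0.4901 -0.0314 -0.0122] F [ 0.45 -0.39 -0.45] M [-0.024  0.057  0.01 ] gap 0.0092 gf 59.5 j7 -1.81 t 9.3
```

```bash
python3 -m jog '[{"xyz":[0,-0.2,0.2],"dr":[0,0,0]},{"xyz":[0,-0.2,0.3],"dr":[0,0,0]},{"xyz":[0,-0.2,0.3],"dr":[0,0,0]}]'|grep -E 'pos|force'; python3 -m jog '[{"xyz":[0,0,0.1],"dr":[0,0,0]},{"xyz":[0,0,0.1],"dr":[0,0,0]}]'|grep -E 'pos|force'; python3 go.py .489 -.0285 -.0155 -7.15
```

```text
eef_pos: [0.4892, -0.0296, -0.0163]
wrist_force: [0.6, 0.2, -1.8]
grasp_force: 59.5
eef_pos: [0.4893, -0.0297, -0.0167]
wrist_force: [-1.8, -0.2, 4.0]
grasp_force: 60.1
xyz [-0.05, -0.11, -0.12] dr [0.02, 0.01, -0.22] | yaw -7.37 pos [ 0.4893 -0.0297 -0.0167] F [-1.77 -0.16  4.04] M [ 0.045  0.532 -0.04 ] gap 0.0095 gf 60.1 j7 -1.82 t 9.8
```

```bash
python3 -m jog '[{"xyz":[0.4,-0.1,-0.07],"dr":[0,0,-0.2]},{"xyz":[0.8,-0.1,-0.07],"dr":[0,0,-0.2]},{"xyz":[1.2,-0.1,-0.07],"dr":[0,0,-0.2]},{"xyz":[1.2,-0.1,-0.07],"dr":[0,0,-0.2]}]'|grep -E 'pos|t_force'; python3 go.py .514 -.0315 -.0155 -7.15;  python3 -m jog '[{"xyz":[0.1,0,0],"dr":[0,0,0]},{"xyz":[0.2,0,0],"dr":[0,0,0]}]'|grep -E 'pos|t_force'; python3 -m jog '[{"xyz":[0.1,0,0],"dr":[0,0,0]},{"xyz":[0.2,0,0],"dr":[0,0,0]}]'|grep -E 'pos|t_force'; python3 go.py .514 -.0315 -.0155 -7.15
```

```text
eef_pos: [0.5021, -0.0303, -0.0166]
wrist_force: [0.4, -0.3, -1.4]
xyz [1.2, -0.03, -0.11] dr [-0.02, -0.03, -0.02] | yaw -7.17 pos [ 0.5021 -0.0303 -0.0166] F [ 0.41 -0.35 -1.38] M [ 0.051 -0.021  0.001] gap 0.0093 gf 59.4 j7 -1.83 t 10.2
eef_pos: [0.5031, -0.0304, -0.0167]
wrist_force: [0.3, -0.0, -1.1]
eef_pos: [0.5053, -0.0307, -0.0166]
wrist_force: [-0.3, 0.4, -0.7]
xyz [0.87, -0.03, -0.11] dr [0.01, -0.01, -0.01] | yaw -7.16 pos [ 0.5053 -0.0307 -0.0166] F [-0.28  0.36 -0.75] M [ 0.063 -0.015 -0.071] gap 0.0097 gf 59.5 j7 -1.83 t 10.6
```

```bash
for i in 1; do python3 -m jog '[{"xyz":[0.1,0,0],"dr":[0,0,0]},{"xyz":[0.2,0,0],"dr":[0,0,0]},{"xyz":[0.3,0,0],"dr":[0,0,0]}]'|grep -E 'pos|t_force'; python3 -m jog '[{"xyz":[0.1,0,0],"dr":[0,0,0]},{"xyz":[0.2,0,0],"dr":[0,0,0]}]'|grep -E 'pos|t_force';python3 -m jog '[{"xyz":[0.1,0,0],"dr":[0,0,0]}]'|grep -E 'pos|t_force'; done; python3 go.py .514 -.0315 -.0155 -7.15
```

```text
eef_pos: [0.5083, -0.0311, -0.0165]
wrist_force: [-0.3, -0.3, -1.4]
eef_pos: [0.5103, -0.0313, -0.0165]
wrist_force: [-0.1, 0.3, -2.4]
eef_pos: [0.5113, -0.0315, -0.0165]
wrist_force: [1.0, -0.1, -1.5]
xyz [0.27, -0.03, -0.1] dr [0.0, 0.0, -0.01] | yaw -7.16 pos [ 0.5113 -0.0315 -0.0165] F [ 0.96 -0.05 -1.52] M [0.001 0.054 0.005] gap 0.0093 gf 59.5 j7 -1.83 t 11.2
```

```bash
python3 -m jog '[{"xyz":[0.1,0,0],"dr":[0,0,0]}]'|grep -E 'pos|t_force';python3 -m jog '[{"xyz":[0.1,0,0],"dr":[0,0,0]}]'|grep -E 'pos|t_force';python3 -m jog '[{"xyz":[0.08,0,0],"dr":[0,0,0]}]'|grep -E 'pos|t_force';python3 -m jog '[{"xyz":[0,0,0],"dr":[0,0,0]}]'|grep -E 'pos|t_force'; python3 go.py .514 -.0315 -.0155 -7.15
```

```text
eef_pos: [0.5123, -0.0316, -0.0165]
wrist_force: [0.3, -0.8, -1.3]
eef_pos: [0.5133, -0.0317, -0.0165]
wrist_force: [-0.1, -0.2, -0.1]
eef_pos: [0.5139, -0.0319, -0.0166]
wrist_force: [-1.6, -1.0, -1.0]
eef_pos: [0.5139, -0.0319, -0.0166]
wrist_force: [0.4, -0.0, -1.5]
xyz [0.01, -0.04, -0.11] dr [0.01, 0.03, -0.02] | yaw -7.17 pos [ 0.5139 -0.0319 -0.0166] F [ 0.41 -0.02 -1.52] M [-0.129  0.09  -0.077] gap 0.0098 gf 59.5 j7 -1.83 t 11.6
```

```bash
for i in 1;do python3 -m jog '[{"xyz":[0.08,0,0],"dr":[0,0,0]}]'|grep -E 'pos|t_force';python3 -m jog '[{"xyz":[0.08,0,0],"dr":[0,0,0]}]'|grep -E 'pos|t_force';python3 -m jog '[{"xyz":[0.08,0,0],"dr":[0,0,0]}]'|grep -E 'pos|t_force';done; python3 go.py .514 -.0315 -.0155 -7.15
```

```text
eef_pos: [0.514, -0.032, -0.0167]
wrist_force: [-4.3, 0.3, 2.9]
eef_pos: [0.5139, -0.032, -0.0167]
wrist_force: [-7.0, 0.1, 5.6]
eef_pos: [0.5139, -0.032, -0.0166]
wrist_force: [-10.0, 0.4, 8.7]
xyz [0.01, -0.05, -0.11] dr [0.05, 0.3, -0.03] | yaw -7.18 pos [ 0.5139 -0.032  -0.0166] F [-9.97  0.38  8.74] M [ 0.225  1.879 -0.106] gap 0.0091 gf 61.0 j7 -1.83 t 11.9
```

```bash
python3 -m jog '[{"xyz":[-0.03,0,-0.15],"dr":[0,0,0]},{"xyz":[-0.03,0,-0.15],"dr":[0,0,0]}]'|grep -E 'pos|t_force'; python3 go.py .514 -.0315 -.0155 -7.15;python3 -m jog '[{"xyz":[0,0,-0.05],"dr":[0,0,0]},{"xyz":[0,0,-0.05],"dr":[0,0,0]}]'|grep -E 'pos|t_force'; python3 go.py .514 -.0315 -.0155 -7.15
```

```text
eef_pos: [0.5143, -0.0323, -0.0156]
wrist_force: [-5.8, 0.7, 1.5]
xyz [-0.04, -0.08, -0.01] dr [0.04, 0.19, -0.04] | yaw -7.19 pos [ 0.5143 -0.0323 -0.0156] F [-5.77  0.7   1.53] M [-0.046  1.303 -0.117] gap 0.0091 gf 59.7 j7 -1.83 t 12.1
eef_pos: [0.5144, -0.0323, -0.0154]
wrist_force: [-5.0, -0.2, -4.0]
xyz [-0.05, -0.07, 0.01] dr [0.03, 0.18, -0.03] | yaw -7.18 pos [ 0.5144 -0.0323 -0.0154] F [-5.03 -0.21 -3.99] M [-0.105  1.415 -0.152] gap 0.0095 gf 59.1 j7 -1.83 t 12.3
```

```bash
python3 -m jog '[{"xyz":[0.06,0,0.06],"dr":[0,0,0.3]},{"xyz":[0.06,0,0.06],"dr":[0,0,0.3]},{"xyz":[0.06,0,0.06],"dr":[0,0,0.3]}]'>/dev/null; python3 go.py .514 -.0315 -.0155 -7.15;python3 -m jog '[{"xyz":[0,0,0],"dr":[0,0,0.3]},{"xyz":[0,0,0],"dr":[0,0,0.3]}]'>/dev/null; python3 go.py .514 -.0315 -.0155 -7.15
```

```text
xyz [-0.04, -0.06, -0.01] dr [0.06, 0.27, -0.29] | yaw -7.44 pos [ 0.5143 -0.0322 -0.0156] F [-9.53 -0.55  2.34] M [-0.093  1.973 -0.053] gap 0.0094 gf 60.0 j7 -1.84 t 12.6
xyz [-0.05, -0.04, -0.01] dr [0.06, 0.26, -0.56] | yaw -7.71 pos [ 0.5144 -0.032  -0.0156] F [-8.32  0.23  1.25] M [-0.026  1.924  0.115] gap 0.0094 gf 59.9 j7 -1.84 t 12.8
```

```bash
for i in 1; do python3 -m jog '[{"xyz":[0,0,0],"dr":[0,0,-0.2]},{"xyz":[0,0,0],"dr":[0,0,-0.2]},{"xyz":[0,0,0],"dr":[0,0,-0.2]},{"xyz":[0,0,0],"dr":[0,0,-0.2]},{"xyz":[0,0,0],"dr":[0,0,-0.2]}]'>/dev/null; python3 go.py .514 -.0315 -.0155 -7.15;python3 -m jog '[{"xyz":[0,0,0],"dr":[0,0,0]},{"xyz":[0,0,0],"dr":[0,0,0]},{"xyz":[0,0,0],"dr":[0,0,0]},{"xyz":[0,0,0],"dr":[0,0,0]},{"xyz":[0,0,0],"dr":[0,0,0]}]'>/dev/null; python3 go.py .514 -.0315 -.0155 -7.15;python3 -m jog '[{"xyz":[0,0,0],"dr":[0,0,0]},{"xyz":[0,0,0],"dr":[0,0,0]},{"xyz":[0,0,0],"dr":[0,0,0]},{"xyz":[0,0,0],"dr":[0,0,0]}]'>/dev/null; python3 go.py .514 -.0315 -.0155 -7.15; done
```

```text
xyz [-0.04, -0.05, -0.01] dr [0.05, 0.26, -0.38] | yaw -7.53 pos [ 0.5144 -0.032  -0.0156] F [-9.37 -0.18  1.12] M [1.000e-03 1.906e+00 5.000e-03] gap 0.0092 gf 59.9 j7 -1.84 t 13.3
xyz [-0.05, -0.04, -0.01] dr [0.05, 0.26, -0.38] | yaw -7.53 pos [ 0.5144 -0.032  -0.0156] F [-9.31 -0.02  2.05] M [-0.011  1.952 -0.047] gap 0.0092 gf 59.9 j7 -1.84 t 13.8
xyz [-0.05, -0.04, -0.01] dr [0.05, 0.26, -0.38] | yaw -7.53 pos [ 0.5144 -0.032  -0.0156] F [-8.38  0.2   1.53] M [-0.035  1.882 -0.052] gap 0.0096 gf 59.9 j7 -1.84 t 14.2
```

```bash
python3 -m jog '[{"xyz":[0,0,0],"dr":[0,0,0]},{"xyz":[0,0,0],"dr":[0,0,0]},{"xyz":[0,0,0],"dr":[0,0,0]},{"xyz":[0,0,0],"dr":[0,0,0]}]' 3|grep -E 'pos|force|gap'; python3 go.py .514 -.0315 -.0155 -7.15; python3 -m jog '[{"xyz":[0,0,-3],"dr":[0,0,0]},{"xyz":[0,0,-8],"dr":[0,0,0]},{"xyz":[0,0,-12],"dr":[0,0,0]},{"xyz":[0,0,-12],"dr":[0,0,0]}]'>/dev/null; python3 go.py .561 -.4145 .14 0.5
```

```text
eef_pos: [0.518, -0.0321, -0.0145]
wrist_force: [0.2, 0.2, -0.8]
finger_gap: 0.0303
grasp_force: 0.0
xyz [-0.4, -0.0, 0.1] dr [-0.01, -0.13, -0.4] | yaw -7.55 pos [ 0.518  -0.0321 -0.0145] F [ 0.18  0.18 -0.84] M [-0.012  0.031 -0.015] gap 0.0303 gf 0.0 j7 -1.84 t 14.6
xyz [8.94, 37.39, -2.73] dr [0.08, -0.72, -8.05] | yaw -7.55 pos [ 0.5219 -0.0322  0.1114] F [ 1.03 -0.35 -0.37] M [ 0.064 -0.007  0.006] gap 0.0301 gf 0.0 j7 -1.76 t 15.0
```

```bash
python3 -m jog '[{"xyz":[8.9,37.4,-2.0],"dr":[0,0.7,-8]},{"xyz":[8.9,37.4,-2.0],"dr":[0,0.7,-8]},{"xyz":[8.9,37.4,-2],"dr":[0,0.7,-8]},{"xyz":[8.9,37.4,-2],"dr":[0,0.7,-8]},{"xyz":[8.9,37.4,-2],"dr":[0,0.7,-8]}]' 5 >/dev/null; python3 go.py .561 -.4145 .1 0.5; python3 - <<'E'
from plant import snapshot
from h import *
s=snapshot("top");pickle.dump(s,open("s1.pkl","wb"))
u,v=348,222
cv2.imwrite("pics/h1.png",cv2.resize(s["pixels"][v-40:v+40,u-50:u+50,::-1],(750,600),interpolation=cv2.INTER_CUBIC))
E
```

```text
xyz [1.79, 13.51, 1.79] dr [0.08, -0.72, -0.05] | yaw 0.45 pos [ 0.5419 -0.2796  0.1175] F [-0.07  0.73 -0.12] M [ 0.047 -0.087 -0.026] gap 0.0499 gf 0.0 j7 -1.22 t 15.5
```

View pics/h1.png

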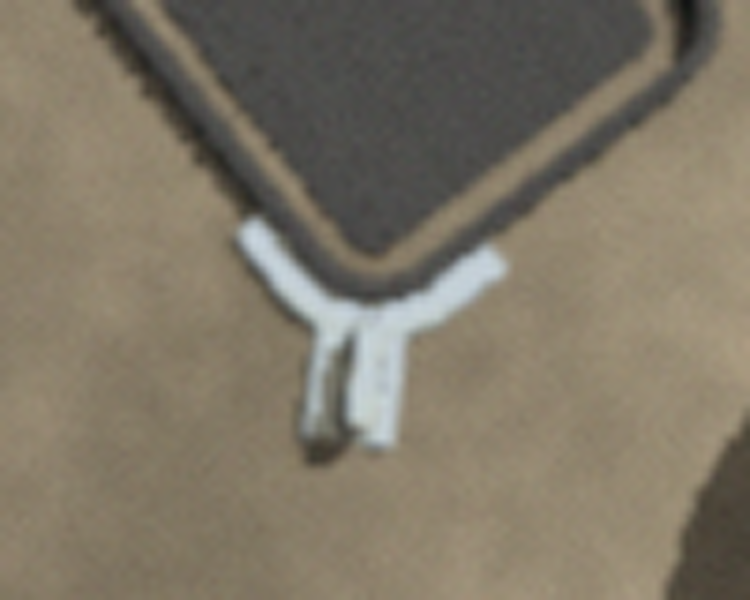

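```bash
python3 -m jog '[{"xyz":[1.8,13.5,0],"dr":[0,-0.4,0]},{"xyz":[1.8,13.5,1],"dr":[0,-0.4,0]},{"xyz":[1.8,13.5,3],"dr":[0,-0.4,0]},{"xyz":[1.8,13.5,3],"dr":[0,-0.4,0]},{"xyz":[1.8,13.5,3],"dr":[0,-0.4,0]}]' >/dev/null; python3 go.py .561 -.4145 -.0155 0.5
```

```text
xyz [0.05, 0.21, 10.12] dr [-0.08, -0.17, -0.17] | yaw 0.33 pos [ 0.5602 -0.4125  0.0857] F [-0.54  1.93  1.15] M [ 0.016 -0.066 -0.02 ] gap 0.0502 gf 0.0 j7 -1.07 t 16.05
```

```bash
python3 -m jog '[{"xyz":[0,0,4],"dr":[0,0,0]},{"xyz":[0,0,7],"dr":[0,0,0]},{"xyz":[0,0,9],"dr":[0,0,0]},{"xyz":[0,0,10],"dr":[0,0,0]},{"xyz":[0,0,10],"dr":[0,0,0]}]'|grep -E 'pos|force|gap'; python3 go.py .561 -.4145 -.0155 0.5;  python3 -m jog '[{"xyz":[0,0,0],"dr":[0,0,0]},{"xyz":[0,0,0],"dr":[0,0,0]},{"xyz":[0,0,0],"dr":[0,0,0]},{"xyz":[0,0,0],"dr":[0,0,0]},{"xyz":[0,0,0],"dr":[0,0,0]}]' 0 60|grep -E 'pos|force|gap'; python3 go.py .561 -.4145 -.0155 0.5
```

```text
eef_pos: [0.5618, -0.4104, -0.0126]
wrist_force: [-0.2, 0.1, 0.3]
finger_gap: 0.0501
grasp_force: 0.0
xyz [-0.09, 0.41, 0.29] dr [-0.03, -0.25, 0.05] | yaw 0.55 pos [ 0.5618 -0.4104 -0.0126] F [-0.2   0.09  0.27] M [-0.009 -0.019  0.03 ] gap 0.0501 gf 0.0 j7 -1.1 t 16.55
eef_pos: [0.5628, -0.4133, -0.01]
wrist_force: [-0.7, 0.1, 6.6]
finger_gap: 0.0089
grasp_force: 59.4
xyz [-0.19, 0.12, 0.55] dr [0.16, -0.43, -0.07] | yaw 0.43 pos [ 0.5628 -0.4133 -0.01  ] F [-0.75  0.1   6.58] M [0.053 0.101 0.004] gap 0.0089 gf 59.4 j7 -1.1 t 17.05
```

```bash
python3 -m jog '[{"xyz":[0,0,0],"dr":[0,-0.3,0]},{"xyz":[-0.1,0,-0.3],"dr":[0,-0.3,0]},{"xyz":[-0.1,0,-0.3],"dr":[0,-0.3,0]}]' 2.5 >/dev/null; python3 go.py .561 -.4145 -.0155 0.5;  python3 -m jog '[{"xyz":[0,0,0],"dr":[0,0,0]},{"xyz":[0,0,0],"dr":[0,0,0]},{"xyz":[0,0,0],"dr":[0,0,0]},{"xyz":[0,0,0],"dr":[0,0,0]}]' 0 60|grep -E 'pos|force|gap'; python3 go.py .561 -.4145 -.0155 0.5
```

```text
xyz [0.05, 0.22, 0.65] dr [0.04, 0.02, -0.06] | yaw 0.44 pos [ 0.5605 -0.4123 -0.009 ] F [ 0.67  0.27 -0.28] M [-0.037  0.04   0.015] gap 0.0249 gf 0.0 j7 -1.1 t 17.35
eef_pos: [0.5604, -0.4124, -0.0091]
wrist_force: [-1.0, -0.2, 0.5]
finger_gap: 0.0091
grasp_force: 61.4
xyz [0.06, 0.21, 0.64] dr [0.04, 0.03, -0.07] | yaw 0.43 pos [ 0.5604 -0.4124 -0.0091] F [-1.05 -0.24  0.47] M [-0.036  0.091  0.042] gap 0.0091 gf 61.4 j7 -1.1 t 17.75
```

```bash
python3 -m jog '[{"xyz":[0,0,-4],"dr":[0,0,0]},{"xyz":[0,0,-9],"dr":[0,0,0]},{"xyz":[0,0,-9],"dr":[0,0,-8]}]'|grep -E 'force|gap'; python3 go.py .6211 -.0449 .08 172.85
```

```text
wrist_force: [1.2, -0.9, -1.0]
finger_gap: 0.0092
grasp_force: 61.4
xyz [11.04, -35.76, 0.69] dr [0.88, 0.74, -164.26] | yaw 8.59 pos [ 0.5653 -0.4149  0.0895] F [ 1.23 -0.89 -1.03] M [-0.085 -0.05   0.031] gap 0.0092 gf 61.4 j7 -0.94 t 18.05
```

```bash
python3 -m jog '[{"xyz":[11,-35.8,0.4],"dr":[0,0,-42]},{"xyz":[11,-35.8,0.4],"dr":[0,0,-42]},{"xyz":[11,-35.8,0.4],"dr":[0,0,-42]},{"xyz":[11,-35.8,0.4],"dr":[0,0,-42]},{"xyz":[11,-35.8,0.4],"dr":[0,0,-42]}]'|grep -E 'force|gap'; python3 go.py .6211 -.0449 .08 172.85
```

```text
wrist_force: [1.5, -0.1, -1.7]
finger_gap: 0.0093
grasp_force: 61.3
xyz [10.63, -5.69, -0.21] dr [-0.04, 0.06, -122.09] | yaw 50.76 pos [ 0.598  -0.1632  0.078 ] F [ 1.55 -0.14 -1.66] M [-0.035 -0.026 -0.008] gap 0.0093 gf 61.3 j7 -0.63 t 18.55
```

```bash
python3 -m jog '[{"xyz":[10.6,-5.7,-0.2],"dr":[0,0,-42.5]},{"xyz":[10.6,-5.7,-0.2],"dr":[0,0,-42.5]},{"xyz":[10.6,-5.7,-0.2],"dr":[0,0,-42.5]},{"xyz":[10.6,-5.7,-0.2],"dr":[0,0,-42.5]},{"xyz":[10.6,-5.7,-0.2],"dr":[0,0,-42.5]}]'>/dev/null;python3 -m jog '[{"xyz":[0,0,0],"dr":[0,0,-42.5]},{"xyz":[0,0,0],"dr":[0,0,-42.5]},{"xyz":[0,0,0],"dr":[0,0,-42.5]},{"xyz":[0,0,0],"dr":[0,0,-42.5]},{"xyz":[0,0,0],"dr":[0,0,-42.5]}]'>/dev/null;python3 -m jog '[{"xyz":[0,0,0],"dr":[0,0,-35]},{"xyz":[0,0,0],"dr":[0,0,-35]},{"xyz":[0,0,0],"dr":[0,0,-35]},{"xyz":[0,0,0],"dr":[0,0,-35]},{"xyz":[0,0,0],"dr":[0,0,-35]}]'|grep -E 'force|gap'; python3 go.py .6211 -.0449 .01 172.85
```

```text
wrist_force: [0.1, -0.2, -1.5]
finger_gap: 0.0094
grasp_force: 61.3
xyz [0.07, 0.23, 6.96] dr [-0.02, -0.04, -2.37] | yaw 170.48 pos [ 0.6215 -0.0473  0.0796] F [ 0.07 -0.2  -1.49] M [ 0.006 -0.017 -0.064] gap 0.0094 gf 61.3 j7 1.1 t 20.05
```

```bash
python3 -m jog '[{"xyz":[0.1,0.2,3],"dr":[0,0,-2.3]},{"xyz":[0.1,0.2,6],"dr":[0,0,-2.3]},{"xyz":[0.1,0.2,7.3],"dr":[0,0,-2.3]},{"xyz":[0.1,0.2,7.5],"dr":[0,0,-2.3]},{"xyz":[0.1,0.2,7.5],"dr":[0,0,-2.3]}]'|grep -E 't_force'; python3 -m jog '[{"xyz":[0,0,0],"dr":[0,0,0]},{"xyz":[0,0,0],"dr":[0,0,0]}]'|grep -E 't_force';python3 go.py .6211 -.0449 -.0045 172.7
```

```text
wrist_force: [0.2, 0.2, -0.9]
wrist_force: [0.4, 0.5, -0.8]
xyz [0.12, 0.0, 1.1] dr [-0.06, 0.14, 0.01] | yaw 172.71 pos [ 0.6223 -0.0451  0.0065] F [ 0.44  0.46 -0.75] M [-0.012  0.03   0.025] gap 0.0092 gf 61.3 j7 1.08 t 20.75
```

```bash
python3 -m jog '[{"xyz":[0,0,0.5],"dr":[0,0,0]},{"xyz":[0,0,0.9],"dr":[0,0,0]},{"xyz":[0,0,0.9],"dr":[0,0,0]}]'|grep -E 'pos|t_force'; python3 -m jog '[{"xyz":[0,0,0.1],"dr":[0,0,0]},{"xyz":[0,0,0.1],"dr":[0,0,0]}]'|grep -E 'pos|t_force';python3 -m jog '[{"xyz":[0,0,0.1],"dr":[0,0,0]},{"xyz":[0,0,0.1],"dr":[0,0,0]}]'|grep -E 'pos|t_force';python3 go.py .6211 -.0449 -.0045 172.7
```

```text
eef_pos: [0.6206, -0.0453, -0.0047]
wrist_force: [-0.1, -0.4, -1.7]
eef_pos: [0.6211, -0.0451, -0.005]
wrist_force: [-0.1, 0.3, -1.5]
eef_pos: [0.6213, -0.045, -0.0052]
wrist_force: [-2.3, 0.6, 4.4]
xyz [0.02, 0.01, -0.07] dr [-0.07, 0.01, 0.04] | yaw 172.74 pos [ 0.6213 -0.045  -0.0052] F [-2.26  0.65  4.4 ] M [-0.073  0.477  0.042] gap 0.0092 gf 62.2 j7 1.08 t 21.45
```

```bash
python3 -m jog '[{"xyz":[0,0,-0.08],"dr":[0,0,0]},{"xyz":[0.3,0,-0.08],"dr":[0,0,0]},{"xyz":[0.5,0,-0.08],"dr":[0,0,0]},{"xyz":[0.6,0,-0.08],"dr":[0,0,0]}]'|grep -E 'pos|t_force'; python3 -m jog '[{"xyz":[0.1,0,0],"dr":[0,0,0]},{"xyz":[0.2,0,0],"dr":[0,0,0]}]'|grep -E 'pos|t_force';python3 -m jog '[{"xyz":[0.1,0,0],"dr":[0,0,0]}]'|grep -E 'pos|t_force';python3 -m jog '[{"xyz":[0.1,0,0],"dr":[0,0,0]}]'|grep -E 'pos|t_force';python3 go.py .6092 -.0434 -.0045 172.7
```

```text
eef_pos: [0.6151, -0.0443, -0.0051]
wrist_force: [0.3, -0.1, -0.5]
eef_pos: [0.6131, -0.0441, -0.0052]
wrist_force: [0.7, 0.1, -1.2]
eef_pos: [0.6122, -0.044, -0.0052]
wrist_force: [0.2, -0.3, -0.2]
eef_pos: [0.6112, -0.0438, -0.0051]
wrist_force: [0.5, 1.0, -0.2]
xyz [0.2, 0.02, -0.06] dr [-0.05, 0.01, 0.04] | yaw 172.74 pos [ 0.6112 -0.0438 -0.0051] F [ 0.54  1.04 -0.16] M [-0.044 -0.193 -0.006] gap 0.0091 gf 61.4 j7 1.08 t 22.25
```

```bash
python3 -m jog '[{"xyz":[0.1,0,0],"dr":[0,0,0]}]'|grep -E 'pos|t_force';python3 -m jog '[{"xyz":[0.1,0,0],"dr":[0,0,0]}]'|grep -E 'pos|t_force';python3 -m jog '[{"xyz":[0.08,0,0],"dr":[0,0,0]}]'|grep -E 'pos|t_force';python3 -m jog '[{"xyz":[0.08,0,0],"dr":[0,0,0]}]'|grep -E 'pos|t_force';python3 go.py .6092 -.0434 -.0045 172.7
```

```text
eef_pos: [0.6101, -0.0437, -0.0052]
wrist_force: [-0.2, -0.0, 0.0]
eef_pos: [0.6095, -0.0437, -0.0051]
wrist_force: [1.8, -0.6, -1.2]
eef_pos: [0.6092, -0.0439, -0.005]
wrist_force: [3.4, -0.2, -1.4]
eef_pos: [0.609, -0.0441, -0.0048]
wrist_force: [4.8, -1.8, -1.5]
xyz [-0.01, 0.07, -0.03] dr [-0.06, 0.16, 0.01] | yaw 172.71 pos [ 0.609  -0.0441 -0.0048] F [ 4.82 -1.82 -1.54] M [-0.345 -1.25  -0.096] gap 0.0095 gf 61.2 j7 1.08 t 22.65
```

```bash
python3 -m jog '[{"xyz":[0.05,-0.06,0.05],"dr":[0,0,0]},{"xyz":[0.05,-0.06,0.05],"dr":[0,0,0]}]'|grep -E 'pos|t_force';python3 go.py .6092 -.0434 -.0045 172.7; python3 -m jog '[{"xyz":[0.06,-0.03,0.03],"dr":[0,0,0]},{"xyz":[0.06,-0.03,0.03],"dr":[0,0,0]}]'|grep -E 'pos|t_force';python3 go.py .6092 -.0434 -.0045 172.7
```

```text
eef_pos: [0.6085, -0.0445, -0.005]
wrist_force: [4.6, -2.1, 0.2]
xyz [-0.06, 0.12, -0.05] dr [-0.06, 0.16, 0.01] | yaw 172.71 pos [ 0.6085 -0.0445 -0.005 ] F [ 4.59 -2.14  0.24] M [-0.364 -1.26  -0.046] gap 0.0094 gf 61.5 j7 1.08 t 22.85
eef_pos: [0.6085, -0.0445, -0.005]
wrist_force: [6.5, -1.6, -0.5]
xyz [-0.06, 0.12, -0.05] dr [-0.03, 0.23, 0.01] | yaw 172.71 pos [ 0.6085 -0.0445 -0.005 ] F [ 6.49 -1.64 -0.46] M [-0.339 -1.41  -0.041] gap 0.0092 gf 61.5 j7 1.08 t 23.05
```

```bash
python3 -m jog '[{"xyz":[0.06,-0.04,0.03],"dr":[0,0,0.3]},{"xyz":[0.06,-0.04,0.03],"dr":[0,0,0.3]},{"xyz":[0.06,-0.04,0.03],"dr":[0,0,0.3]}]'>/dev/null;python3 go.py .6092 -.0434 -.0045 172.7; python3 -m jog '[{"xyz":[0,0,0],"dr":[0,0,-0.6]},{"xyz":[0,0,0],"dr":[0,0,-0.6]},{"xyz":[0,0,0],"dr":[0,0,-0.6]}]'>/dev/null;python3 go.py .6092 -.0434 -.0045 172.7
```

```text
xyz [-0.05, 0.12, -0.04] dr [-0.01, 0.31, -0.24] | yaw 172.46 pos [ 0.6085 -0.0445 -0.005 ] F [ 7.44 -1.65  1.03] M [-0.257 -1.571  0.085] gap 0.0091 gf 61.6 j7 1.07 t 23.35
xyz [-0.05, 0.11, -0.05] dr [0.01, 0.31, 0.31] | yaw 173.01 pos [ 0.6086 -0.0444 -0.005 ] F [ 6.88 -0.77  0.62] M [-0.246 -1.589 -0.097] gap 0.0093 gf 61.5 j7 1.08 t 23.65
```

```bash
python3 -m jog '[{"xyz":[0.04,-0.01,0.02],"dr":[0,0,0.3]},{"xyz":[0.04,-0.01,0.02],"dr":[0,0,0.3]},{"xyz":[0.04,-0.01,0.02],"dr":[0,0,0.3]},{"xyz":[0.04,-0.01,0.02],"dr":[0,0,0.3]},{"xyz":[0.04,-0.01,0.02],"dr":[0,0,0.3]}]'>/dev/null;python3 go.py .6092 -.0434 -.0045 172.7; python3 -m jog '[{"xyz":[0,0,0],"dr":[0,0,0]},{"xyz":[0,0,0],"dr":[0,0,0]},{"xyz":[0,0,0],"dr":[0,0,0]},{"xyz":[0,0,0],"dr":[0,0,0]},{"xyz":[0,0,0],"dr":[0,0,0]}]'>/dev/null;python3 go.py .6092 -.0434 -.0045 172.7;python3 -m jog '[{"xyz":[0,0,0],"dr":[0,0,0]},{"xyz":[0,0,0],"dr":[0,0,0]},{"xyz":[0,0,0],"dr":[0,0,0]},{"xyz":[0,0,0],"dr":[0,0,0]},{"xyz":[0,0,0],"dr":[0,0,0]}]'>/dev/null;python3 go.py .6092 -.0434 -.0045 172.7
```

```text
xyz [-0.05, 0.12, -0.04] dr [0.01, 0.35, 0.04] | yaw 172.74 pos [ 0.6085 -0.0445 -0.0049] F [ 7.33 -1.02  1.7 ] M [-0.246 -1.72   0.008] gap 0.0091 gf 61.6 j7 1.08 t 24.15
xyz [-0.05, 0.12, -0.05] dr [0.01, 0.35, 0.04] | yaw 172.74 pos [ 0.6085 -0.0445 -0.005 ] F [ 8.11 -0.77  0.24] M [-0.245 -1.664  0.004] gap 0.009 gf 61.6 j7 1.08 t 24.65
xyz [-0.05, 0.12, -0.05] dr [0.01, 0.35, 0.04] | yaw 172.74 pos [ 0.6085 -0.0445 -0.005 ] F [7.18 0.04 1.22] M [-0.21  -1.684  0.033] gap 0.0087 gf 61.6 j7 1.08 t 25.15
```

```bash
python3 -m jog '[{"xyz":[0,0,0],"dr":[0,0,0]},{"xyz":[0,0,0],"dr":[0,0,0]},{"xyz":[0,0,0],"dr":[0,0,0]},{"xyz":[0,0,0],"dr":[0,0,0]}]' 3|grep -E 'pos|t_force|gap'; python3 -m jog '[{"xyz":[0,0,-3],"dr":[0,0,0]},{"xyz":[0,0,-8],"dr":[0,0,0]},{"xyz":[0,0,-13],"dr":[0,0,0]},{"xyz":[0,0,-16],"dr":[0,0,0]},{"xyz":[0,0,-16],"dr":[0,0,0]}]'|grep -E 'pos|t_force';python3 go.py .5 -.35 .2 172.7
```

```text
eef_pos: [0.6046, -0.0443, -0.0068]
wrist_force: [-0.2, -0.5, 0.3]
finger_gap: 0.0297
eef_pos: [0.6082, -0.0436, 0.1586]
wrist_force: [-0.1, 0.6, -0.1]
xyz [6.83, -31.76, -4.16] dr [-0.06, 0.45, 0.05] | yaw 172.75 pos [ 0.6082 -0.0436  0.1586] F [-0.14  0.64 -0.13] M [ 0.068 -0.053 -0.038] gap 0.0304 gf 0.0 j7 1.18 t 26.05
```

```bash
python3 -m jog '[{"xyz":[6.8,-31.8,-4],"dr":[0,0,0]},{"xyz":[6.8,-31.8,-4],"dr":[0,0,0]},{"xyz":[6.8,-31.8,-4],"dr":[0,0,0]},{"xyz":[6.8,-31.8,-4],"dr":[0,0,0]},{"xyz":[6.8,-31.8,-4],"dr":[0,0,0]}]'|grep -E 'pos|t_force'; python3 - <<'E'
from plant import snapshot
from h import *
b=snapshot("top");a=snapshot("scene")
pickle.dump((b,a),open("s2.pkl","wb"))
i=b["pixels"][182:252,318:385,::-1];j=a["pixels"][185:275,265:351,::-1]
cv2.imwrite("pics/h2.png",np.hstack([cv2.resize(i,(400,418),interpolation=3-1),cv2.resize(j,(400,418),interpolation=2)]))
E
```

```text
eef_pos: [0.5214, -0.2801, 0.1834]
wrist_force: [0.8, 0.1, 0.7]
```

View pics/h2.png

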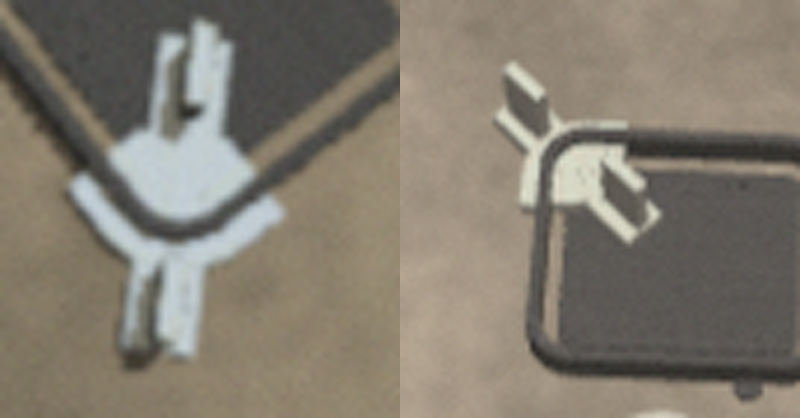

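```bash
python3 -m jog '[{"xyz":[0,0,0],"dr":[0,0,0]},{"xyz":[0,0,0],"dr":[0,0,0]}]'|grep clock; python3 -c "from plant import job_done;print(job_done())"
```

```text
clock: 26.85
the job is handed in; nothing more can be done
None
```

I pressed the 30 mm hollow leaf against the outside of the near corner, then the 22 mm nose leaf into the inside. Each was held over a second at about 7–9 N, with a peak near 10 N. The final pictures show both lying flat and flush with the wall, the robot came nowhere near the bowl, jar or can, and the job was handed in at 26.9 s.

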